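Close the capsules in the hand filler with the wide tamper

ROBOT

A 6-joint arm with a two-finger parallel gripper is mounted at the origin on the work surface. World frame = base frame: x ahead of the robot, y to its left, z up, the work surface at z = 0. Lengths are in m, angles in rad, forces in N, time in s.
With the tool pointing down it reaches from about 0.275 to 0.85 m from the base axis. Payload 5.2 kg.
Tool frame: the origin (TCP) lies at the centre of the arm's flange, where the gripper is bolted on; the fingertips stand 173 mm ahead of it and the grasp point (between the pads) lies 155 mm ahead of it; z points along the fingers, y is the direction in which the jaws open and shut (so a half turn about z gives the same grasp; the last joint's range is limited). The gripper opens to 85 mm and grips with 20 to 120 N. Pads are 22 mm wide; open, the fingers measure 114 mm over their backs; the gripper's body (76 mm by 85 mm) begins 54 mm behind the grasp point. The pads swing forward as they close: fully open they stand 13 mm farther back than shut.
Start: joints at [-1.541, 0.259, 1.535, -0, 1.348, -0.203], TCP at [0.127, -0.535, 0.405] pointing down, gripper open.
Joint ranges: [-3.14, 3.14], [-0.91, 2.08], [0.19, 2.58], [-1.22, 4.36], [0.22, 2.71], [-3.12, 3.12]. Speed limits (rad/s): [2.57, 2.57, 3.14, 3.14, 3.14, 3.14].

INTERFACE

Orientations are given as a 3x3 rotation matrix whose columns are the frame's x, y, z axes.
In Python, from plant import env gives the robot as it stands.
- The arm moves only by the shell command python3 -m inch 'ROWS' [FORCE]. ROWS is JSON, a list of rows, each a list of 3 entries, a list of its own where there are three numbers: the gripper command: -1 is shut, 1 is fully open, values between are in proportion, then the shift along the tool's x, y, z in units of 40 mm (1.0 is 40 mm), then the turn about the tool's z in rad. A call has 1 to 5 rows; each row shifts and turns the pose as measured when the row begins, along the tool's axes as they then stand; what a row does not reach is not made up. A row lasts 1/10 s, in which the tool goes at most 50 mm and 8.59 degrees, less where a joint would pass 70% of its speed; a pose out of reach is approached as far as the arm can. A call is refused whole if a number of a shift passes 1 or a number of a turn 0.15, either way. A call with a gripper value outside its range is refused whole. The fingers move at their own pace and stop on an object; FORCE is the grip in N (left out, the last holds). Time passes only in rows, so rows that do not move let the fingers close. It gives the time, the measured TCP pose, the force and the opening at its end, in the units of the state.
- env.get_obs(): the state, without advancing time (a new reading comes with each control period).
- env.camera(name): name is "scene" or "top"; returns a dict with "image" (420x560x3 uint8, blue, green, red), "z_map" (420x560 float32, m along the optical axis (not along the pixel's ray), 0 where there is no reading), "intrinsics" (3x3 intrinsics, pixels), "cam_to_world" (4x4, takes a point from camera to world coordinates). Camera axes: x right, y up, looking along -z (the intrinsics and any distortion apply to the point x, -y, -z); pixel columns grow to the right and rows downward; lengths in m; the calibration is good to about 2 mm. A picture is of the moment at which its call begins.
- env.hand_in(): hands the job in, once; it reports no verdict.
Trained networks look in a picture, given as the dict that the camera call returned (one of the last four; its "shot" number tells which), for a name from the list of things; names that differ only in an ending like _2 or _b are one class to them, and where a whole thing is asked for, a point or a joint stands for the part that bears it (a point fixed in the world has none). Each returns a list of dicts, best first, with "score" (0 to 1); they miss things now and then, are a little off and sometimes report something else, mostly with a low value. They report only what shows in the picture. A call takes as long as a camera call. They do not tell look-alikes from the thing itself.
- env.recognise(picture, thing): "point" ([x, y, z] in m, in world coordinates, good to about 4 mm: the middle of the surface that is visible of it).
The state is a dict: "time": time; "qpos": joint angles; "qvel": joint speeds; "joint_efforts": joint torques, N m; "tool_pos": TCP position; "ee_rot": TCP orientation; "wrist_force": force on the tool from outside, world axes, zero at the start; "ft_torque": the same for the moment, N m; "grip_width": opening from 0.0 (shut) to 1.0 (fully open).
Only numpy, scipy, OpenCV 4.12 (cv2) and the standard library are available. Lean on these libraries where they do the work, as an engineer would, in place of code of your own. Each camera call takes 0.05 s, during which the arm holds its last target.

TASK

Close the filled capsules: take the tamper with the wide flat foot from its cork pad, press it flat and centred on the capsule filler's sprung plate until the plate is fully down, and hold it there for about a second. Then stand the tamper upright back on the middle of the round cork pad it came from and let go. Leave the narrow-footed tamper standing where it is.

Things in the scene. Friction and masses are not known exactly. Their poses are not given: they have to be found in the camera images.
- tamper_center (a point): Wide tamper, loose, 0.3 kg, 78 mm tall, standing on a cork pad: steel disc foot 70 mm in diameter and 12 thick, short neck, black square handle 24 x 24 mm, from 25 to 78 mm above the underside. This point is on its axis, 45 mm above the underside (a good place to grip); z up along the handle, x and y square to the handle's faces.
- plate_top (a point): Capsule filler, fixed: white base 150 mm square, four posts (55 mm either way from the middle, 8 thick, tops 62 mm above the counter) and a level sprung aluminium plate 130 mm square with grey dots. This point: middle of the plate's upper face, moving with it, z up. It is 55 mm above the counter when free, 30 mm fully down; springs yield from 4 N, 13 N fully down, and lift it again.
- pad_top (a point): The wide tamper's rest: a fixed round cork pad 110 mm in diameter, 6 mm thick. This point is the middle of its upper face, 6 mm above the counter. (The narrow tamper stands on a second pad of the same kind, which may be on either side.)
- narrow_center (a point): Narrow tamper, not to be used: same steel and same black handle and height (78 mm), but its foot is only 38 mm in diameter. Stands loose on the other cork pad. This point is on its axis, 45 mm above its underside, z up.
There are look-alikes about, which are no part of the job. What is shaped like the part that bears tamper_center but red or turquoise is not meant.

How it is judged:
By the outcome, as a careful person would: the job done as asked, in the order asked, and still so for the second after the job is handed in, with the robot touching nothing.
It also fails if it takes over 54 s, if anything falls off the work surface, if the arm or the gripper's body presses on something with over 40 N, if the wrist force passes 120 N, or if a joint passes its speed limit or range.

## Working session

There is one attempt and no reset: what is moved stays moved. The work goes in short steps, Python scripts to look and compute and a shell command to move; the robot and the scene stay as the last step left them, time stands still between calls to the robot, and variables do not carry over. Pictures are saved under pics/ and viewed, and the job is handed in when it is done.

```bash
mkdir -p pics; ls; cat > h.py <<'E'
import numpy as np,cv2
from plant import env
def pts(d):
    z=d["z_map"];K=d["intrinsics"];T=d["cam_to_world"]
    v,u=np.mgrid[:z.shape[0],:z.shape[1]]
    x=(u-K[0,2])/K[0,0]*z;y=(v-K[1,2])/K[1,1]*z
    p=np.stack([x,-y,-z],-1)
    return p@T[:3,:3].T+T[:3,3]
E
python3 - <<'E'
from h import *
print(env.get_obs())
for n in ["top","scene"]:
    d=env.camera(n);cv2.imwrite(f"pics/{n}1.png",d["image"]);np.savez(f"pics/{n}1.npz",p=pts(d),im=d["image"])
    for t in ["tamper_center","plate_top","pad_top","narrow_center"]:
        print(n,t,[(np.round(r["point"],4),round(r["score"],2)) for r in env.recognise(d,t)])
E
```

```text
pics
{'time': 0.0, 'qpos': array([-1.54081403e+00,  2.59333979e-01,  1.53609054e+00,  5.27718719e-06,
        1.34800455e+00, -2.02787890e-01]), 'qvel': array([-0.00020537,  0.0003279 ,  0.00029932,  0.00064436,  0.00085642,
        0.00044625]), 'joint_efforts': array([ 5.54688158e-04, -4.46032119e+01, -2.90570533e+01, -1.25143520e-04,
        1.16755581e-02, -2.83549457e-05]), 'tool_pos': array([ 0.12689415, -0.53493517,  0.40387627]), 'ee_rot': array([[ 9.73031398e-01,  2.30672704e-01, -4.99072585e-05],
       [ 2.30672405e-01, -9.73029738e-01,  1.83574407e-03],
       [ 3.74894801e-04, -1.79774884e-03, -9.99998314e-01]]), 'wrist_force': array([ 0.56834597,  0.72390185, -0.67010287]), 'ft_torque': array([ 0.00208835,  0.05141124, -0.00867451]), 'grip_width': 0.9983880159611965}
top tamper_center [(array([ 0.4965, -0.2618,  0.0184]), 0.91), (array([ 0.631 , -0.2372,  0.013 ]), 0.82), (array([ 0.371, -0.313,  0.009]), 0.75), (array([ 0.3768, -0.1838,  0.0145]), 0.58)]
top plate_top [(array([ 0.4966, -0.0144,  0.0515]), 0.77)]
top pad_top [(array([ 0.5072, -0.2539,  0.0082]), 0.7)]
top narrow_center [(array([0.4984, 0.2481, 0.0637]), 0.58)]
scene tamper_center [(array([ 0.5123, -0.273 ,  0.0214]), 0.87), (array([ 0.6507, -0.2413,  0.0091]), 0.8), (array([ 0.3863, -0.3147,  0.0128]), 0.77), (array([ 0.3912, -0.1856,  0.0076]), 0.73)]
scene plate_top [(array([ 0.5001, -0.0171,  0.0587]), 0.64)]
scene pad_top [(array([ 0.5304, -0.2544,  0.0054]), 0.98)]
scene narrow_center [(array([0.5052, 0.2525, 0.0442]), 0.81)]
```

View pics/top1.png

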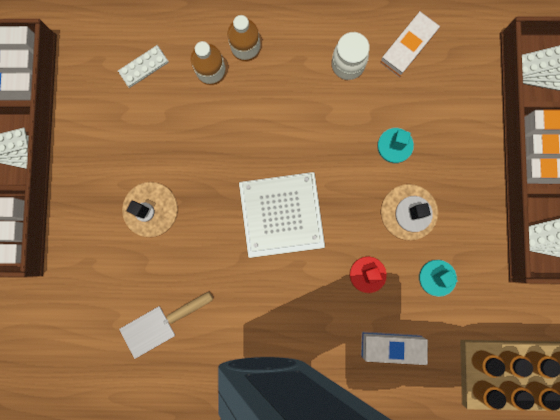

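View pics/scene1.png

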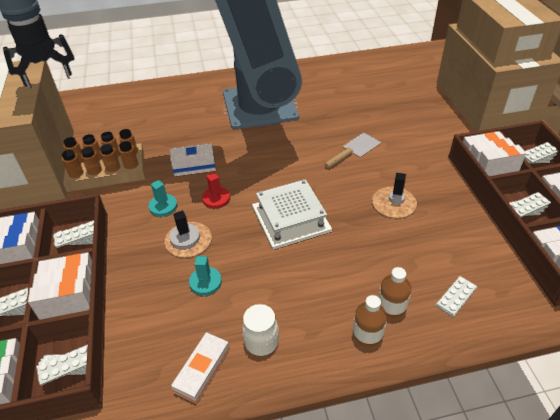

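The top view shows the wide steel tamper on the right cork pad at about (412,212) and the narrow one on the left pad at (149,209). The filler is at (281,215). The turquoise tampers at (396,145) and (438,278) and the red one at (368,274) are look-alikes. Next I'll measure these.

```bash
cat > meas.py <<'E'
from h import *
def rect(q):
    r=cv2.minAreaRect((q[:,:2]*1000).astype(np.float32)); return np.round(r[0],1),np.round(r[1],1),round(r[2],1)
def circ(q):
    c,r=cv2.minEnclosingCircle((q[:,:2]*1000).astype(np.float32));
    A=np.c_[q[:,:2],np.ones(len(q))];return np.round(c,1),round(r,1)
def run(p,im,cx=.505,cy=-.26,tag=''):
    P=p.reshape(-1,3);C=im.reshape(-1,3).astype(int)
    near=np.hypot(P[:,0]-cx,P[:,1]-cy)<.075
    z=P[:,2]
    for lo,hi,l in [(.075,.095,'handle top'),(.035,.095,'handle'),(.013,.024,'foot'),(.003,.009,'pad')]:
        m=near&(z>lo)&(z<hi)
        sat=C.max(1)-C.min(1)
        if l=='pad': m&=True
        q=P[m]
        if len(q)>5: print(tag,l,len(q),'medz',round(np.median(q[:,2])*1000,1),'mean',np.round(q.mean(0)*1000,1),'rect',rect(q),'circ',circ(q))
    m=(np.abs(P[:,0]-.5)<.1)&(np.abs(P[:,1]+.015)<.1)&(z>.045)&(z<.0585)
    q=P[m];print(tag,'plate',len(q),np.round(np.median(q,0)*1000,1),'rect',rect(q))
if __name__=="__main__":
    for n in ["top","scene"]:
        f=np.load(f"pics/{n}1.npz");run(f['p'],f['im'],tag=n)
E
python3 meas.py
python3 - <<'E'
import cv2
a=cv2.imread('pics/top1.png')[170:250,370:450];b=cv2.imread('pics/scene1.png')[195:275,150:230]
import numpy as np
cv2.imwrite('pics/crop1.png',np.hstack([cv2.resize(x,(400,400),interpolation=2) for x in(a,b)]))
E
```

```text
top handle top 192 medz 83.9 mean [ 498.6 -271.3   83.8] rect (array([ 499.2, -272.7]), array([24. , 24.8]), 12.9) circ (array([ 498.6, -272.9]), 16.3)
top handle 269 medz 82.9 mean [ 497.6 -268.9   75.5] rect (array([ 499.1, -272.6]), array([24.1, 25.2]), 12.5) circ (array([ 498.7, -272.9]), 16.3)
top foot 754 medz 18.3 mean [ 497.  -267.9   18.3] rect (array([ 499.7, -271.9]), array([68.4, 68.5]), 89.2) circ (array([ 499.2, -272.3]), 35.1)
top pad 1458 medz 5.9 mean [ 505.2 -259.1    5.9] rect (array([ 503.8, -262.2]), array([144.9, 142.7]), 41.3) circ (array([ 504.9, -260.1]), 74.9)
top plate 4541 [494.8 -16.5  55.3] rect (array([495.8, -15.9]), array([130. , 130.4]), 8.2)
scene handle top 102 medz 82.5 mean [ 503.1 -273.1   82.2] rect (array([ 502.7, -273.2]), array([26.5, 23.2]), 14.1) circ (array([ 502.3, -273.1]), 15.6)
scene handle 251 medz 68.7 mean [ 507.6 -272.5   66.3] rect (array([ 503.1, -272.8]), array([25.4, 25.3]), 8.1) circ (array([ 503.2, -273.1]), 16.5)
scene foot 435 medz 16.9 mean [ 507.6 -272.6   17.2] rect (array([ 504. , -272.3]), array([66.7, 68.3]), 2.8) circ (array([ 502. , -273.6]), 36.4)
scene pad 648 medz 5.5 mean [ 518.6 -261.     5.6] rect (array([ 506.6, -259. ]), array([122.7, 124.1]), 13.4) circ (array([ 501.9, -262.2]), 69.2)
scene plate 2248 [503.7 -17.9  54.3] rect (array([497.4, -16.4]), array([135.3, 131.5]), 8.3)
```

View pics/crop1.png

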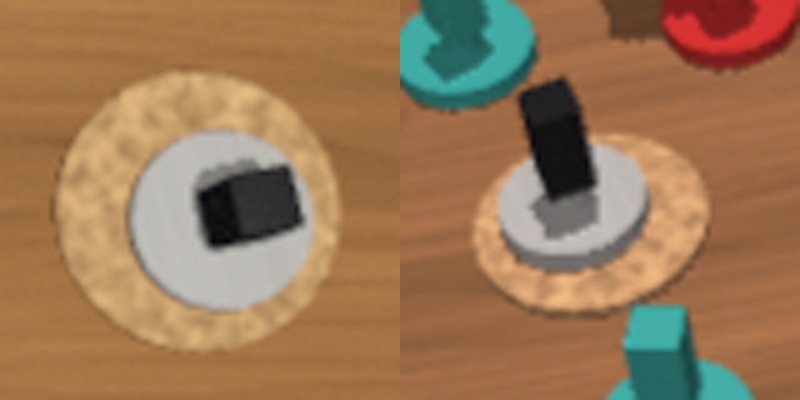

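```bash
cat > pad.py <<'E'
from h import *
from scipy import ndimage,optimize
for n in ["top","scene"]:
    f=np.load(f"pics/{n}1.npz");p=f['p']
    m=(p[...,2]>.003)&(p[...,2]<.0085)&(np.hypot(p[...,0]-.505,p[...,1]+.26)<.09)
    hsv=cv2.cvtColor(f['im'],cv2.COLOR_BGR2HSV)
    m&=(hsv[...,0]>8)&(hsv[...,0]<25)&(hsv[...,2]>140)
    L,k=ndimage.label(m);i=1+np.argmax(ndimage.sum(m,L,range(1,k+1)));q=p[L==i][:,:2]*1000
    # best centre: circle radius 55 enclosing - IRLS on outer hull
    h=cv2.convexHull(q.astype(np.float32))[:,0]
    r=optimize.least_squares(lambda c:np.hypot(*(h-c[:2]).T)-c[2],[505,-260,55],loss='soft_l1')
    print(n,len(q),r.x,cv2.minEnclosingCircle(q.astype(np.float32)))
E
python3 pad.py
```

```text
top 1207 [ 503.33225281 -265.85909873   55.01452968] ((502.6431579589844, -266.2339782714844), 56.91448211669922)
scene 573 [ 504.69140511 -266.62497628   54.75462999] ((504.67181396484375, -266.73272705078125), 56.155574798583984)
```

Averaging the two cameras gives these positions:
- **Tamper:** (0.501, -0.273). The handle yaw is about 13°, which already matches the tool.
- **Pad:** (0.504, -0.266)
- **Plate:** (0.4965, -0.016, 0.055)

I'll move over the tamper.

```bash
python3 -m inch '[[1,[0.88,-0.35,0],0],[1,[0.88,-0.35,0],0],[1,[0.88,-0.35,0],0],[1,[0.88,-0.35,0],0],[1,[0.88,-0.35,0],0]]' 40; python3 -m inch '[[1,[0.88,-0.35,0],0],[1,[0.88,-0.35,0],0],[1,[0.88,-0.35,0],0],[1,[0.88,-0.35,0],0],[1,[0.88,-0.35,0],0]]'
cat > go.py <<'E'
import sys;from h import *
t=np.array(list(map(float,sys.argv[1:4])));o=env.get_obs();R=o["ee_rot"]
print('t',round(o["time"],2),'pos',np.round(o["tool_pos"],4),'yaw',round(np.degrees(np.arctan2(R[1,0],R[0,0])),2),'tilt',np.round(R[:2,2],4),'F',np.round(o["wrist_force"],1),'w',round(o["grip_width"],3))
print('units',np.round(R.T@(t-o["tool_pos"])/.04,3))
E
python3 go.py 0.501 -0.273 0.206
```

```text
time: 1.0
tool_pos: [0.2829, -0.4268, 0.4042]
ee_rot: [[0.975, 0.221, -0.001], [0.221, -0.975, -0.002], [-0.001, 0.002, -1.0]]
wrist_force: [0.4, -0.0, 1.0]
grip_width: 1.001
time: 1.5
tool_pos: [0.4448, -0.3141, 0.4048]
ee_rot: [[0.975, 0.221, 0.0], [0.221, -0.975, -0.004], [-0.001, 0.004, -1.0]]
wrist_force: [0.9, -0.1, 0.2]
grip_width: 1.0
t 1.5 pos [ 0.4448 -0.3141  0.4048] yaw 12.75 tilt [ 0.0005 -0.0044] F [ 0.9 -0.1  0.2] w 1.0
units [ 1.6   -0.715  4.965]
```

```bash
python3 -m inch '[[1,[0.8,-0.36,0.5],0],[1,[0.6,-0.3,0.5],0],[1,[0.2,-0.05,0.8],0],[1,[0,0,0.5],0],[1,[0,0,0],0]]'; python3 go.py 0.501 -0.273 0.206
```

```text
time: 2.0
tool_pos: [0.5082, -0.2666, 0.3115]
ee_rot: [[0.974, 0.228, 0.006], [0.228, -0.974, -0.007], [0.004, 0.008, -1.0]]
wrist_force: [-0.4, -0.5, 0.1]
grip_width: 0.997
t 2.0 pos [ 0.5082 -0.2666  0.3115] yaw 13.2 tilt [ 0.006  -0.0072] F [-0.4 -0.5  0.1] w 0.997
units [-0.224  0.093  2.637]
```

```bash
python3 -m inch '[[1,[-0.22,0.09,0],0],[1,[0,0,0],0],[1,[0,0,0],0]]'; python3 go.py 0.501 -0.273 0.206
```

```text
time: 2.3
tool_pos: [0.4999, -0.2735, 0.3138]
ee_rot: [[0.974, 0.228, 0.008], [0.228, -0.974, -0.009], [0.005, 0.011, -1.0]]
wrist_force: [-0.2, -1.0, 0.3]
grip_width: 1.001
t 2.3 pos [ 0.4999 -0.2735  0.3138] yaw 13.17 tilt [ 0.0076 -0.0091] F [-0.2 -1.   0.3] w 1.001
units [ 0.016 -0.035  2.695]
```

```bash
python3 - <<'E'
from h import *
d=env.camera("top");cv2.imwrite("pics/top2.png",d["image"])
d=env.camera("scene");cv2.imwrite("pics/scene2.png",cv2.resize(d["image"][100:310,60:340],(800,600)))
E
```

```text
(no output)
```

View pics/scene2.png

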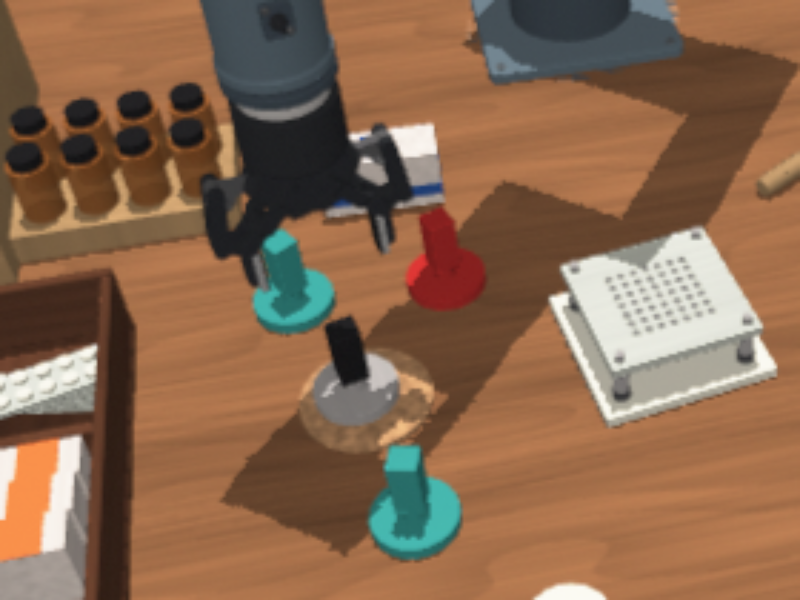

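The gripper is open directly above the black handle (the tamper is at (350,370) in the crop), with nothing in the way. I'm correcting for the tilt and going down.

```bash
sed -i 's/^print(.units.*/z=R[:,2];g=o["tool_pos"]+.155*z;print("grasp",np.round(g,4));print("units",np.round(R.T@(t-g)\/.04,3))/' go.py
python3 -m inch '[[1,[0,-0.05,0.5],0],[1,[0,0,0.5],0],[1,[0,0,0.5],0],[1,[0,0,0.4],0],[1,[0,0,0],0]]'; python3 go.py 0.501 -0.273 0.051
```

```text
time: 2.9
tool_pos: [0.5011, -0.2747, 0.241]
ee_rot: [[0.974, 0.225, 0.017], [0.225, -0.974, -0.016], [0.012, 0.02, -1.0]]
wrist_force: [-0.5, -0.2, 0.5]
grip_width: 0.997
t 2.9 pos [ 0.5011 -0.2747  0.241 ] yaw 13.03 tilt [ 0.0166 -0.0164] F [-0.5 -0.2  0.5] w 0.997
grasp [ 0.5037 -0.2772  0.086 ]
units [-0.052 -0.134  0.872]
```

Tilt is building up as the arm descends. Before gripping, I'll test how it depends on step size and direction.

```bash
python3 -m inch '[[1,[0,0,-1],0],[1,[0,0,-1],0],[1,[0,0,0],0],[1,[0,0,0],0]]' >/dev/null; python3 go.py 0.501 -0.273 0.051
python3 -m inch '[[1,[0,0,0.15],0],[1,[0,0,0.15],0],[1,[0,0,0.15],0],[1,[0,0,0.15],0],[1,[0,0,0.15],0]]' >/dev/null; python3 go.py 0.501 -0.273 0.051
python3 -m inch '[[1,[0,0,0.15],0],[1,[0,0,0.15],0],[1,[0,0,0.15],0],[1,[0,0,0.15],0],[1,[0,0,0.15],0]]' >/dev/null; python3 go.py 0.501 -0.273 0.051
python3 -m inch '[[1,[0,0,0],0],[1,[0,0,0],0],[1,[0,0,0],0],[1,[0,0,0],0],[1,[0,0,0],0]]' >/dev/null; python3 go.py 0.501 -0.273 0.051
```

```text
t 3.3 pos [ 0.4998 -0.2741  0.3265] yaw 12.97 tilt [ 0.0179 -0.0174] F [-0.7  0.2 -1.6] w 1.002
grasp [ 0.5026 -0.2768  0.1716]
units [-0.058 -0.164  3.011]
t 3.8 pos [ 0.4997 -0.2743  0.2927] yaw 12.95 tilt [ 0.0162 -0.0158] F [-0.  -0.4  0.3] w 1.001
grasp [ 0.5022 -0.2767  0.1377]
units [-0.035 -0.139  2.165]
t 4.3 pos [ 0.4999 -0.2746  0.2583] yaw 12.94 tilt [ 0.0137 -0.0138] F [-0.2 -0.4 -0.8] w 1.001
grasp [ 0.5021 -0.2767  0.1033]
units [-0.019 -0.118  1.306]
t 4.8 pos [ 0.5    -0.2746  0.258 ] yaw 12.94 tilt [ 0.0136 -0.0137] F [ 0.6 -0.4  0.4] w 1.001
grasp [ 0.5021 -0.2767  0.103 ]
units [-0.019 -0.117  1.298]
```

```bash
python3 -m inch '[[1,[0,0,-0.3],0],[1,[0,0,-0.3],0],[1,[0,0,-0.3],0],[1,[0,0,-0.3],0],[1,[0,0,-0.3],0]]' >/dev/null; python3 go.py 0.501 -0.273 0.051
python3 -m inch '[[1,[0,0,0],0]]' >/dev/null; python3 go.py 0.501 -0.273 0.051
python3 -m inch '[[1,[0,-0.07,0.2],0],[1,[0,-0.07,0.2],0],[1,[0,0,0.2],0],[1,[0,0,0.2],0],[1,[0,0,0.2],0]]' >/dev/null; python3 go.py 0.501 -0.273 0.051
python3 -m inch '[[1,[0,0,0.2],0],[1,[0,0,0.2],0],[1,[0,0,0.2],0],[1,[0,0,0.2],0],[1,[0,0,0.1],0]]' >/dev/null; python3 go.py 0.501 -0.273 0.051
```

```text
t 5.3 pos [ 0.499  -0.2736  0.3231] yaw 12.94 tilt [ 0.0137 -0.0138] F [0.1 0.2 0.2] w 1.0
grasp [ 0.5011 -0.2757  0.1681]
units [-0.017 -0.115  2.927]
t 5.4 pos [ 0.4995 -0.274   0.3259] yaw 12.95 tilt [ 0.0172 -0.0167] F [ 0.1 -0.4 -0.4] w 1.002
grasp [ 0.5022 -0.2766  0.171 ]
units [-0.048 -0.154  2.997]
t 5.9 pos [ 0.4984 -0.2682  0.2818] yaw 12.96 tilt [ 0.0161 -0.0158] F [-0.2 -0.1 -0.2] w 0.998
grasp [ 0.5009 -0.2706  0.1269]
units [-0.033  0.023  1.898]
t 6.4 pos [ 0.4984 -0.2686  0.2402] yaw 12.94 tilt [ 0.0128 -0.0131] F [ 0.2  0.5 -0.3] w 1.0
grasp [ 0.5004 -0.2706  0.0852]
units [-0.008  0.049  0.856]
```

```bash
python3 -m inch '[[1,[0,0,-0.2],0],[1,[0,0,-0.2],0],[1,[0,0,-0.2],0],[1,[0,0,-0.2],0],[1,[0,0,-0.2],0]]' >/dev/null; python3 go.py 0.501 -0.273 0.051
python3 -m inch '[[1,[0,0,-0.15],0],[1,[0,0,-0.1],0],[1,[0,0,-0.05],0],[1,[0,0,0],0]]' >/dev/null; python3 go.py 0.501 -0.273 0.051
python3 -m inch '[[1,[0,0,0.1],0],[1,[0,0,0.1],0],[1,[0,0,0.1],0],[1,[0,0,0.1],0],[1,[0,0,0.1],0]]' >/dev/null; python3 go.py 0.501 -0.273 0.051
python3 -m inch '[[1,[0,0,0.1],0],[1,[0,0,0.1],0],[1,[0,0,0.1],0],[1,[0,0,0.1],0],[1,[0,0,0.1],0]]' >/dev/null; python3 go.py 0.501 -0.273 0.051
```

```text
t 6.9 pos [ 0.498  -0.2681  0.2835] yaw 12.94 tilt [ 0.013  -0.0133] F [-0.5 -1.3 -0.4] w 1.002
grasp [ 0.5    -0.2702  0.1286]
units [-0.011  0.044  1.94 ]
t 7.3 pos [ 0.4983 -0.2682  0.2996] yaw 12.95 tilt [ 0.017  -0.0166] F [-0.3 -0.4 -0.3] w 1.0
grasp [ 0.5009 -0.2708  0.1447]
units [-0.04   0.008  2.342]
t 7.8 pos [ 0.4983 -0.2683  0.2766] yaw 12.94 tilt [ 0.0151 -0.0149] F [0.2 1.1 0.5] w 0.997
grasp [ 0.5006 -0.2706  0.1217]
units [-0.024  0.029  1.767]
t 8.3 pos [ 0.4985 -0.2686  0.2541] yaw 12.94 tilt [ 0.0141 -0.0141] F [0.2 0.1 0.4] w 1.004
grasp [ 0.5007 -0.2707  0.0992]
units [-0.017  0.036  1.205]
```

The tilt is about 1.1° and shrinks in slow descents, so it's acceptable. I'll continue slowly to the grip.

```bash
python3 -m inch '[[1,[0,0.03,0.2],0],[1,[0,0,0.2],0],[1,[0,0,0.2],0],[1,[0,0,0.2],0],[1,[0,0,0.2],0]]' >/dev/null; python3 -m inch '[[1,[0,0,0.1],0],[1,[0,0,0.05],0],[1,[0,0,0],0]]' >/dev/null;  python3 go.py 0.501 -0.273 0.051
```

```text
t 9.1 pos [ 0.4992 -0.2703  0.2027] yaw 12.94 tilt [ 0.0124 -0.0127] F [ 0.  -0.5  0.5] w 0.999
grasp [ 0.5011 -0.2723  0.0477]
units [-0.005  0.018 -0.082]
```

```bash
python3 -m inch '[[1,[0,0.02,-0.08],0],[1,[0,0,0],0],[0,[0,0,0],0],[0,[0,0,0],0],[-0.2,[0,0,0],0]]' 40 >/dev/null;python3 go.py 0.501 -0.273 0.051;  python3 -m inch '[[-0.6,[0,0,0],0],[-1,[0,0,0],0],[-1,[0,0,0],0],[-1,[0,0,0],0],[-1,[0,0,0],0]]' 40 >/dev/null;  python3 go.py 0.501 -0.273 0.051
```

```text
t 9.6 pos [ 0.4998 -0.2715  0.2077] yaw 12.94 tilt [ 0.0146 -0.0146] F [ 0.  -0.4 -0.1] w 0.515
grasp [ 0.5021 -0.2738  0.0527]
units [-0.022 -0.025  0.042]
t 10.1 pos [ 0.4998 -0.2714  0.2082] yaw 12.94 tilt [ 0.0151 -0.0147] F [-0.  -0.2  0.7] w 0.278
grasp [ 0.5022 -0.2737  0.0532]
units [-0.025 -0.025  0.055]
```

Gripped: the opening is 23.7 mm against a 24 mm handle. I'll raise the grip force and lift.

```bash
python3 -m inch '[[-1,[0,0,0],0],[-1,[0,0,-0.2],0],[-1,[0,0,-0.3],0],[-1,[0,0,-0.4],0],[-1,[0,0,-0.4],0]]' 80 >/dev/null;python3 go.py 0.501 -0.273 0.051;  python3 -m inch '[[-1,[0,0,-0.4],0],[-1,[0,0,-0.4],0],[-1,[0,0,-0.2],0],[-1,[0,0,-0.1],0],[-1,[0,0,0],0]]' >/dev/null;  python3 go.py 0.4965 -0.016 0.15
python3 - <<'E'
from h import *
d=env.camera("scene");cv2.imwrite("pics/scene3.png",cv2.resize(d["image"][100:310,60:340],(800,600)))
E
```

```text
t 10.6 pos [ 0.4977 -0.2697  0.2597] yaw 12.94 tilt [ 0.0083 -0.0093] F [ 0.4  0.2 -3.4] w 0.27
grasp [ 0.499  -0.2711  0.1047]
units [0.03  0.043 1.343]
t 11.1 pos [ 0.4972 -0.2691  0.31  ] yaw 12.95 tilt [ 0.0116 -0.0123] F [-0.6  1.1 -2.4] w 0.275
grasp [ 0.499 -0.271  0.155]
units [ 1.367 -6.228  0.047]
```

View pics/scene3.png

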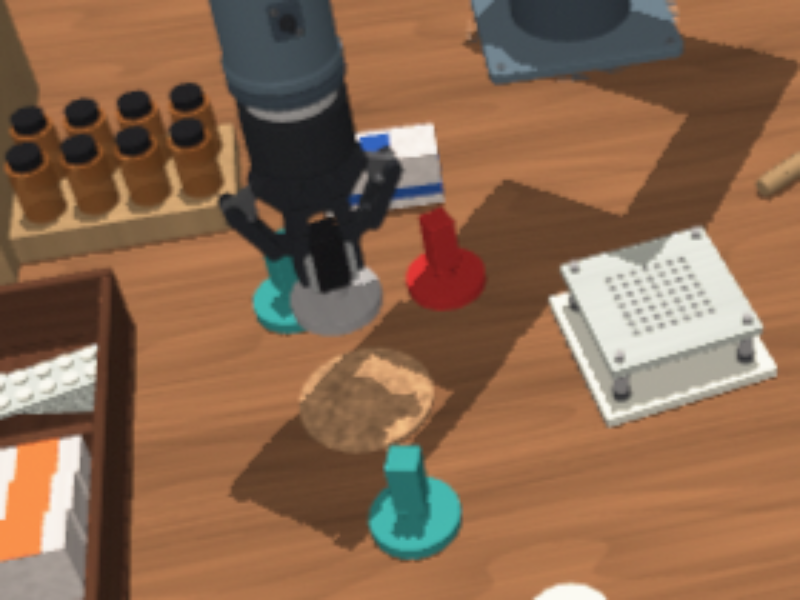

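The tamper is lifted clear of the pad, which is at (368,400) in the crop. Next is the transfer to the plate.

```bash
python3 -m inch '[[-1,[0.06,-0.3,0],0],[-1,[0.13,-0.6,0],0],[-1,[0.15,-0.7,0],0],[-1,[0.15,-0.7,0],0],[-1,[0.15,-0.7,0],0]]' >/dev/null;python3 go.py 0.4965 -0.016 0.15;  python3 -m inch '[[-1,[0.15,-0.7,0],0],[-1,[0.15,-0.7,0],0],[-1,[0.15,-0.7,0],0],[-1,[0.1,-0.4,0],0],[-1,[0.05,-0.2,0],0]]' >/dev/null;  python3 go.py 0.4965 -0.016 0.15
```

```text
t 11.65 pos [ 0.4936 -0.1428  0.3037] yaw 12.58 tilt [ 0.0049 -0.0078] F [ 0.7  0.8 -3.1] w 0.273
grasp [ 0.4944 -0.144   0.1487]
units [ 0.748 -3.111 -0.057]
t 12.15 pos [ 0.4891 -0.0209  0.2986] yaw 12.75 tilt [-0.005  -0.0019] F [ 0.2 -1.  -3.5] w 0.267
grasp [ 0.4883 -0.0212  0.1436]
units [ 0.227 -0.082 -0.161]
```

```bash
python3 -m inch '[[-1,[0.22,-0.08,0.15],0],[-1,[0,0,0],0],[-1,[0,0,0],0]]' >/dev/null;  python3 go.py 0.4965 -0.016 0.15
python3 - <<'E'
from h import *
from scipy import optimize
for n in ["scene","top"]:
    d=env.camera(n);im=d["image"];p=pts(d);np.savez(f"pics/{n}4.npz",p=p,im=im)
    cv2.imwrite(f"pics/{n}4.png",cv2.resize(im[120:270,200:400],(800,600)))
    m=(np.hypot(p[...,0]-.4965,p[...,1]+.016)<.05)&(p[...,2]>.085)&(p[...,2]<.116)
    q=p[m]*1000;print(n,len(q),np.round(np.median(q,0),1),cv2.minEnclosingCircle(q[:,:2].astype(np.float32)))
    hz,e=np.histogram(q[:,2],10);print(hz,e.round())
E
```

```text
t 12.45 pos [ 0.4971 -0.0145  0.2909] yaw 12.87 tilt [-0.007  -0.0017] F [-0.2  0.2 -2.9] w 0.269
grasp [ 0.496  -0.0148  0.1359]
units [ 0.003  0.033 -0.352]
scene 453 [507.  -18.6  99.7] ((494.6455078125, -15.607114791870117), 35.762474060058594)
[ 13  20  32  56 212 102   8   5   3   2] [ 87.  89.  92.  95.  98. 101. 104. 107. 110. 113. 116.]
top 243 [468.2 -17.9 101.3] ((479.37835693359375, -14.210083961486816), 32.13818359375)
[ 6  2  1  4 16 51 78 59 20  6] [ 91.  93.  94.  96.  97.  99. 100. 102. 104. 105. 107.]
```

View pics/scene4.png

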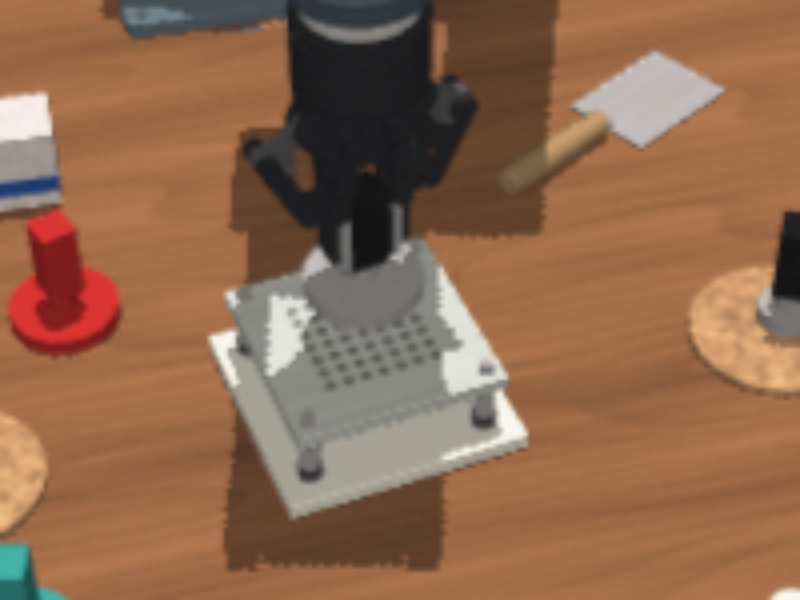

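View pics/top4.png

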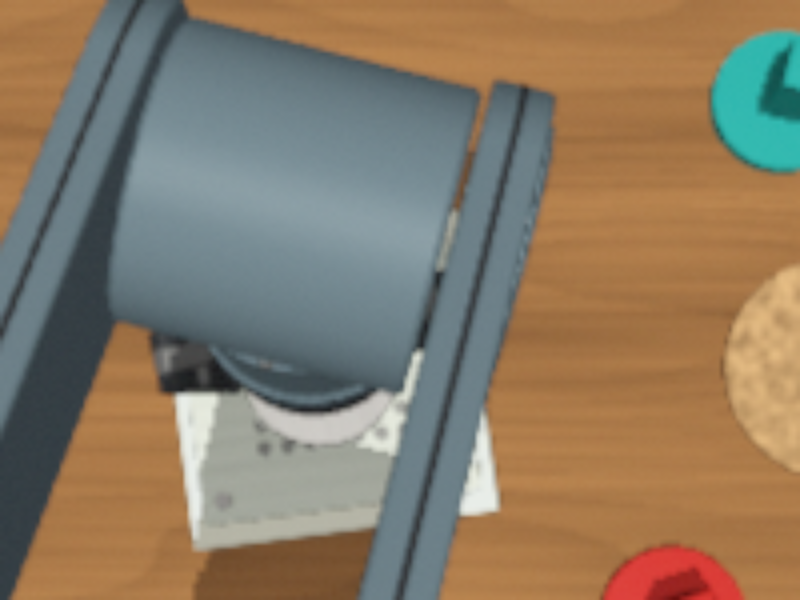

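The foot is centred over the plate within a few mm, at about (365,290) in the scene crop. I'll fit the foot's plane to get its tilt. The pad is uncovered now, so I'll refit that too.

```bash
python3 - <<'E'
from h import *
from scipy import ndimage,optimize
for n in ["scene","top"]:
    f=np.load(f"pics/{n}4.npz");p=f['p'];im=f['im']
    m=(np.hypot(p[...,0]-.4955,p[...,1]+.016)<.036)&(p[...,2]>.094)&(p[...,2]<.107)
    q=p[m]
    c=np.median(q,0);w=np.ones(len(q),bool)
    for _ in range(5):
        A=np.c_[q[:,:2]-[.4955,-.016],np.ones(len(q))];s=np.linalg.lstsq(A[w],q[w,2],rcond=None)[0];r=q[:,2]-A@s;w=abs(r)<.0025
    print(n,'foot plane slope',s.round(4),w.sum(),r[w].std().round(4),'circ',cv2.minEnclosingCircle((q[w][:,:2]*1000).astype(np.float32)))
    m=(p[...,2]>.003)&(p[...,2]<.0085)&(np.hypot(p[...,0]-.504,p[...,1]+.266)<.075)
    hsv=cv2.cvtColor(im,cv2.COLOR_BGR2HSV)
    m&=(hsv[...,0]>8)&(hsv[...,0]<25)&(hsv[...,2]>140)
    L,k=ndimage.label(m);i=1+np.argmax(ndimage.sum(m,L,range(1,k+1)));q=p[L==i][:,:2]*1000
    h=cv2.convexHull(q.astype(np.float32))[:,0]
    r=optimize.least_squares(lambda c:np.hypot(*(h-c[:2]).T)-c[2],[505,-260,55],loss='soft_l1')
    print(n,'pad',len(q),r.x,q.mean(0),cv2.minEnclosingCircle(q.astype(np.float32)))
E
```

```text
scene foot plane slope [-0.0255  0.0121  0.1003] 315 0.0012 circ ((495.32391357421875, -15.659613609313965), 34.94584274291992)
scene pad 1104 [ 505.22128039 -266.9775333    54.967338  ] [ 506.1379194  -266.49409896] ((503.0992126464844, -266.49395751953125), 57.8640022277832)
top foot plane slope [-0.0869  0.0056  0.0992] 168 0.0012 circ ((477.62713623046875, -16.903228759765625), 29.420164108276367)
top pad 2082 [ 503.68158902 -266.19026456   54.95399393] [ 503.3653454  -265.57070259] ((503.88568115234375, -266.392333984375), 56.581031799316406)
```

Foot tilt is about 1.6°, leaning the way the tool's tilt has changed since the grasp. I have plenty of time, so I'll try to remove some of it with short moves before pressing.

```bash
python3 -m inch '[[-1,[0,0,-1],0],[-1,[0,0,0],0],[-1,[0,0,0],0]]' >/dev/null;  python3 go.py 0.4965 -0.016 0.15;python3 -m inch '[[-1,[0,0,0.6],0],[-1,[0,0,0],0],[-1,[0,0,0],0]]' >/dev/null;  python3 go.py 0.4965 -0.016 0.15
```

```text
t 12.85 pos [ 0.4972 -0.0169  0.3312] yaw 12.63 tilt [-0.0091 -0.0015] F [-0.7 -0.1 -4.2] w 0.273
grasp [ 0.4958 -0.0172  0.1762]
units [ 0.03  -0.024  0.655]
t 13.15 pos [ 0.497  -0.0183  0.3065] yaw 12.51 tilt [-0.0084 -0.0019] F [ 0.6 -0.2 -2.4] w 0.269
grasp [ 0.4957 -0.0186  0.1515]
units [ 0.035 -0.059  0.038]
```

```bash
python3 -m inch '[[-1,[0.7,0.15,0],0],[-1,[0.7,0.15,0],0],[-1,[0,0,0],0],[-1,[0,0,0],0]]' >/dev/null;  python3 go.py 0.4965 -0.016 0.15;python3 -m inch '[[-1,[-0.7,-0.15,0],0],[-1,[-0.7,-0.15,0],0],[-1,[0,0,0],0],[-1,[0,0,0],0]]' >/dev/null;  python3 go.py 0.4965 -0.016 0.15
```

```text
t 13.55 pos [ 0.5551 -0.0183  0.3064] yaw 12.45 tilt [-0.0112 -0.0015] F [-0.7 -0.4 -2.5] w 0.27
grasp [ 0.5534 -0.0186  0.1514]
units [-1.375 -0.369  0.05 ]
t 13.95 pos [ 0.4943 -0.0186  0.3073] yaw 12.44 tilt [-0.0126 -0.0013] F [ 0.8 -0.6 -2.5] w 0.27
grasp [ 0.4924 -0.0189  0.1523]
units [ 0.117 -0.047  0.055]
```

```bash
python3 -m inch '[[-1,[0,0,-0.5],0],[-1,[0,0,-0.5],0],[-1,[0,0,-0.5],0],[-1,[0,0,-0.5],0],[-1,[0,0,0],0]]' >/dev/null;  python3 go.py 0.4965 -0.016 0.15;python3 -m inch '[[-1,[0.08,-0.03,0.5],0],[-1,[0.05,0,0.5],0],[-1,[0,0,0.5],0],[-1,[0,0,0.5],0],[-1,[0,0,0],0]]' >/dev/null;  python3 go.py 0.4965 -0.016 0.15
```

```text
t 14.45 pos [ 0.4961 -0.0187  0.3908] yaw 12.42 tilt [-0.0117 -0.0013] F [ 0.1 -1.  -2.4] w 0.271
grasp [ 0.4943 -0.0189  0.2358]
units [ 0.094 -0.058  2.144]
t 14.95 pos [ 0.5009 -0.0165  0.3064] yaw 12.41 tilt [-0.0092 -0.0019] F [-0.2 -0.3 -2.4] w 0.273
grasp [ 0.4994 -0.0168  0.1514]
units [-0.067 -0.035  0.035]
```

The moves only help marginally. A 1.6° tilt is small, and the press itself will help level the foot. I'm lowering the grip to 50 N so it can comply, then descending.

```bash
python3 -m inch '[[-1,[-0.03,-0.03,0.3],0],[-1,[-0.01,0,0.3],0],[-1,[0,0,0.2],0],[-1,[0,0,0.15],0],[-1,[0,0,0.05],0]]' 50 >/dev/null;  python3 go.py 0.4975 -0.0155 0.102;python3 -m inch '[[-1,[0,0,0],0]]' >/dev/null;  python3 go.py 0.4975 -0.0155 0.102
```

```text
t 15.45 pos [ 0.4998 -0.016   0.2651] yaw 12.42 tilt [-0.0078 -0.0022] F [ 1.1  0.1 -3.2] w 0.271
grasp [ 0.4985 -0.0163  0.1101]
units [-0.019 -0.026  0.202]
t 15.55 pos [ 0.4998 -0.016   0.265 ] yaw 12.42 tilt [-0.0079 -0.0022] F [ 0.  -0.4 -2.7] w 0.274
grasp [ 0.4986 -0.0164  0.11  ]
units [-0.021 -0.028  0.2  ]
```

```bash
python3 -m inch '[[-1,[-0.02,-0.02,0.15],0],[-1,[0,0,0.1],0],[-1,[0,0,0.1],0],[-1,[0,0,0.1],0],[-1,[0,0,0.1],0]]' >/dev/null;  python3 go.py 0.4975 -0.0155 0.077;python3 -m inch '[[-1,[0,0,0.1],0],[-1,[0,0,0.1],0]]' >/dev/null;  python3 go.py 0.4975 -0.0155 0.077
```

```text
t 16.05 pos [ 0.4992 -0.0155  0.2444] yaw 12.42 tilt [-0.0042 -0.0033] F [-2.8  1.2  6.1] w 0.27
grasp [ 0.4986 -0.016   0.0894]
units [-0.022 -0.02   0.31 ]
t 16.25 pos [ 0.4991 -0.0155  0.2369] yaw 12.44 tilt [-0.0036 -0.0036] F [-5.1  1.4  8.9] w 0.272
grasp [ 0.4985 -0.016   0.0819]
units [-0.021 -0.018  0.123]
```

```bash
python3 -m inch '[[-1,[0,0,0.1],0],[-1,[0,0,0.1],0],[-1,[0,0,0.1],0]]' >/dev/null;  python3 go.py 0.4975 -0.0155 0.077;python3 -m inch '[[-1,[0,0,0.1],0]]' >/dev/null;  python3 go.py 0.4975 -0.0155 0.077
```

```text
t 16.55 pos [ 0.4987 -0.0152  0.2318] yaw 12.49 tilt [-0.002  -0.0047] F [-20.8   3.7  56. ] w 0.27
grasp [ 0.4984 -0.016   0.0768]
units [-0.02  -0.016 -0.005]
t 16.65 pos [ 0.4984 -0.0151  0.2319] yaw 12.51 tilt [-0.0005 -0.0055] F [-17.4   2.2  43.5] w 0.271
grasp [ 0.4984 -0.0159  0.0769]
units [-0.018 -0.016 -0.002]
```

The plate is at its stop: grasp z is 0.077, as predicted, and the force jumped. I'll hold it there gently.

```bash
python3 -m inch '[[-1,[0,0,0.03],0],[-1,[0,0,0.03],0],[-1,[0,0,0.03],0]]' >/dev/null;  python3 go.py 0.4975 -0.0155 0.077; python3 - <<'E'
from h import *
d=env.camera("scene");cv2.imwrite("pics/scene5.png",cv2.resize(d["image"][120:270,200:400],(800,600)))
p=pts(d);np.savez("pics/scene5.npz",p=p,im=d["image"])
E
python3 -m inch '[[-1,[0,0,0.04],0],[-1,[0,0,0.04],0],[-1,[0,0,0.04],0],[-1,[0,0,0.04],0]]' >/dev/null;  python3 go.py 0.4975 -0.0155 0.077;
```

```text
t 16.95 pos [ 0.4978 -0.0149  0.233 ] yaw 12.55 tilt [ 0.0032 -0.007 ] F [-5.2  0.7  9.5] w 0.269
grasp [ 0.4983 -0.0159  0.078 ]
units [-0.017 -0.015  0.024]
t 17.4 pos [ 0.4973 -0.0147  0.232 ] yaw 12.59 tilt [ 0.0056 -0.0081] F [-8.1  1.2 18.3] w 0.27
grasp [ 0.4982 -0.0159  0.077 ]
units [-0.014 -0.014  0.001]
```

View pics/scene5.png

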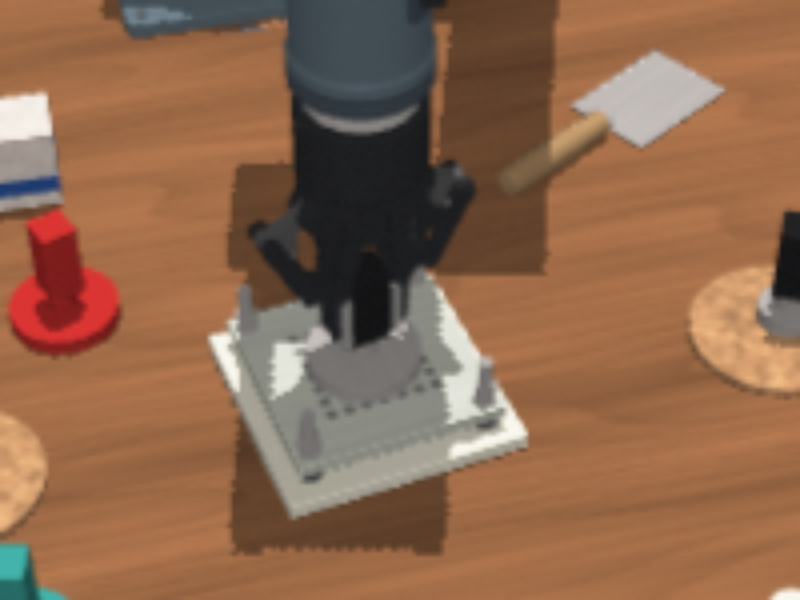

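```bash
python3 - <<'E'
from h import *
f=np.load("pics/scene5.npz");p=f['p']
d=np.hypot(p[...,0]-.497,p[...,1]+.016)
m=(d>.04)&(np.abs(p[...,0]-.497)<.06)&(np.abs(p[...,1]+.016)<.06)&(p[...,2]>.02)&(p[...,2]<.058)
print('plate z',np.percentile(p[m][:,2],[10,50,90]).round(4),m.sum())
q=p[m];b=np.c_[q[:,:2]-[.497,-.016],np.ones(len(q))]
k=abs(q[:,2]-np.median(q[:,2]))<.004;print(np.linalg.lstsq(b[k],q[k,2],rcond=None)[0])
m=(d<.036)&(p[...,2]>.037)&(p[...,2]<.047)
q=p[m];b=np.c_[q[:,:2]-[.497,-.016],np.ones(len(q))]
print('foot',len(q),np.linalg.lstsq(b,q[:,2],rcond=None)[0].round(4),cv2.minEnclosingCircle((q[:,:2]*1000).astype(np.float32)))
E
```

```text
plate z [0.0278 0.0301 0.0327] 1005
[-0.00086984  0.00227036  0.03013574]
foot 349 [-0.0163 -0.0052  0.0424] ((498.1156921386719, -17.44660186767578), 35.18781280517578)
```

The picture shows the plate down to 30 mm with the posts standing proud, and the foot centred within about 1.5 mm. The force fell to 9.5 N partway through the hold, so I'll do a clean, firmer hold of over a second.

```bash
for i in 1; do python3 -m inch '[[-1,[0,0,0.06],0],[-1,[0,0,0.06],0],[-1,[0,0,0.06],0],[-1,[0,0,0.06],0],[-1,[0,0,0.06],0]]' >/dev/null;  python3 go.py 0.4975 -0.0155 0.077; python3 -m inch '[[-1,[0,0,0.06],0],[-1,[0,0,0.06],0],[-1,[0,0,0.06],0],[-1,[0,0,0.06],0],[-1,[0,0,0.06],0]]' >/dev/null;  python3 go.py 0.4975 -0.0155 0.077;python3 -m inch '[[-1,[0,0,0.05],0],[-1,[0,0,0.05],0],[-1,[0,0,0.05],0]]' >/dev/null;  python3 go.py 0.4975 -0.0155 0.077; done
```

```text
t 17.9 pos [ 0.4966 -0.0144  0.2319] yaw 12.64 tilt [ 0.0106 -0.0099] F [-9.6  0.2 26.9] w 0.271
grasp [ 0.4982 -0.0159  0.0769]
units [-0.015 -0.015 -0.003]
t 18.4 pos [ 0.4959 -0.0142  0.2319] yaw 12.69 tilt [ 0.0153 -0.0113] F [-9.6  0.8 27.6] w 0.272
grasp [ 0.4983 -0.0159  0.0769]
units [-0.016 -0.014 -0.002]
t 18.7 pos [ 0.4955 -0.014   0.2319] yaw 12.72 tilt [ 0.0173 -0.0119] F [-7.5  0.6 23.6] w 0.27
grasp [ 0.4982 -0.0158  0.0769]
units [-0.014 -0.012 -0.002]
```

Held for 1.3 s at 24–28 N, and the tool tilt is now back at its value from the grasp, so the foot is flat. I'm lifting off and returning.

```bash
python3 -m inch '[[-1,[0,0,-0.2],0],[-1,[0,0,-0.3],0],[-1,[0,0,-0.4],0],[-1,[0,0,-0.4],0],[-1,[0,0,-0.4],0]]' 50 >/dev/null;  python3 -m inch '[[-1,[0,0,-0.3],0],[-1,[0,0,-0.2],0],[-1,[0,0,-0.1],0],[-1,[0,0,-0.05],0],[-1,[0,0,0],0]]' >/dev/null;  python3 go.py 0.505 -0.2655 0.15
```

```text
t 19.7 pos [ 0.4943 -0.0132  0.3281] yaw 12.69 tilt [ 0.0196 -0.0122] F [-0.5 -0.3 -4.1] w 0.279
grasp [ 0.4973 -0.0151  0.1732]
units [-1.196  6.139  0.659]
```

```bash
python3 -m inch '[[-1,[-0.06,0.3,0],0],[-1,[-0.12,0.6,0],0],[-1,[-0.14,0.7,0],0],[-1,[-0.14,0.7,0],0],[-1,[-0.14,0.7,0],0]]' >/dev/null;  python3 -m inch '[[-1,[-0.14,0.7,0],0],[-1,[-0.14,0.7,0],0],[-1,[-0.14,0.7,0],0],[-1,[-0.1,0.5,0],0],[-1,[-0.05,0.2,0],0]]' >/dev/null;   python3 -m inch '[[-1,[0,0,0],0],[-1,[0,0,0],0]]' >/dev/null; python3 go.py 0.505 -0.2655 0.15
cat > foot.py <<'E'
import sys
from h import *
tag=sys.argv[1];cx,cy=.504,-.266
o=env.get_obs();zf=o["tool_pos"][2]-.155-.047+.012;print('expected foot top',round(zf,4))
for n in ["scene","top"]:
    d=env.camera(n);im=d["image"];p=pts(d);np.savez(f"pics/{n}{tag}.npz",p=p,im=im)
    cv2.imwrite(f"pics/{n}{tag}.png",cv2.resize(im[100:310,60:340] if n=="scene" else im[120:300,300:540],(800,600)))
    m=(np.hypot(p[...,0]-cx,p[...,1]-cy)<.05)&(abs(p[...,2]-zf)<.008)
    q=p[m];w=np.ones(len(q),bool)
    for _ in range(5):
        A=np.c_[q[:,:2]-[cx,cy],np.ones(len(q))];s=np.linalg.lstsq(A[w],q[w,2],rcond=None)[0];r=q[:,2]-A@s;w=abs(r)<.0025
    print(n,'slope',s.round(4),w.sum(),'circ',cv2.minEnclosingCircle((q[w][:,:2]*1000).astype(np.float32)))
E
python3 foot.py 6
```

```text
t 20.9 pos [ 0.4963 -0.2659  0.323 ] yaw 12.71 tilt [ 0.0082 -0.0084] F [ 0.5  0.5 -3. ] w 0.266
grasp [ 0.4976 -0.2672  0.1681]
units [ 0.187 -0.004  0.453]
expected foot top 0.133
scene slope [-0.0142 -0.011   0.1322] 358 circ ((498.26812744140625, -267.07025146484375), 35.56470489501953)
top slope [-0.0335 -0.0051  0.1338] 85 circ ((519.9419555664062, -250.13613891601562), 16.478168487548828)
```

View pics/scene6.png

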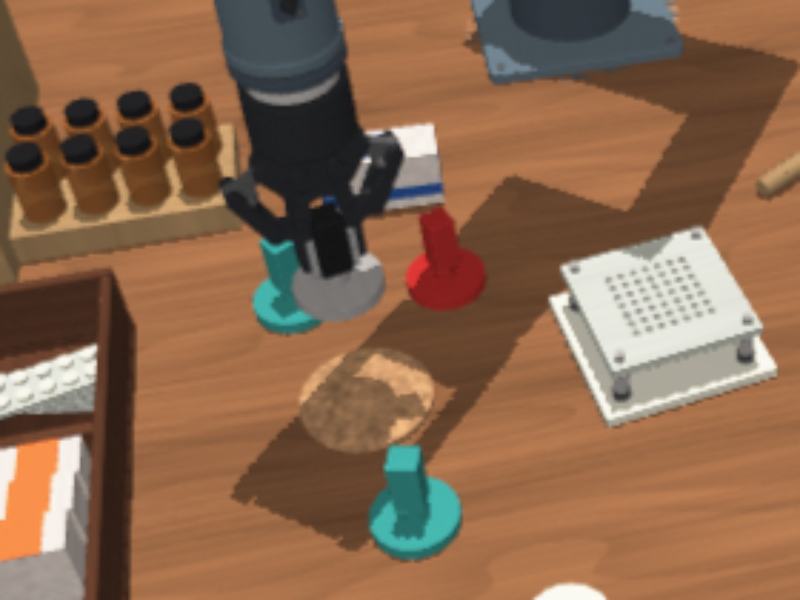

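The plate has sprung back up. The foot is over the pad but about 6 mm short in x, so I'll correct that while lowering.

```bash
python3 -m inch '[[-1,[0.1,0,0.2],0],[-1,[0.07,0,0.3],0],[-1,[0,0,0.3],0],[-1,[0,0,0.3],0],[-1,[0,0,0.3],0]]' >/dev/null;  python3 -m inch '[[-1,[0,0,0.3],0],[-1,[0,0,0.3],0],[-1,[0,0,0.2],0],[-1,[0,0,0.1],0],[-1,[0,0,0],0]]' >/dev/null;  python3 go.py 0.504 -0.2665 0.053; python3 foot.py 7
```

```text
t 22.0 pos [ 0.5045 -0.2605  0.2213] yaw 13.03 tilt [ 0.0055 -0.0056] F [-0.1  0.8 -3.3] w 0.27
grasp [ 0.5053 -0.2614  0.0663]
units [-0.062  0.115  0.334]
expected foot top 0.0313
scene slope [ 0.0001 -0.0117  0.0304] 313 circ ((505.9102783203125, -261.57513427734375), 35.6272087097168)
top slope [-0.0302 -0.0094  0.0325] 42 circ ((501.866455078125, -260.2101745605469), 34.256595611572266)
```

```bash
python3 -m inch '[[-1,[-0.05,0.11,0],0],[-1,[0,0,0.08],0],[-1,[0,0,0],0]]' >/dev/null;  python3 go.py 0.504 -0.2665 0.053
```

```text
t 22.4 pos [ 0.5043 -0.2665  0.2206] yaw 13.03 tilt [ 0.0096 -0.0089] F [-0.5  0.2 -2.2] w 0.272
grasp [ 0.5058 -0.2679  0.0656]
units [-0.038 -0.047  0.315]
```

```bash
python3 -m inch '[[-1,[-0.04,-0.03,0.1],0],[-1,[0,0,0.1],0],[-1,[0,0,0.1],0]]' >/dev/null;  python3 go.py 0.504 -0.2665 0.053; python3 -m inch '[[-1,[0,0,0.05],0],[-1,[0,0,0],0]]' >/dev/null;  python3 go.py 0.504 -0.2665 0.053
```

```text
t 22.7 pos [ 0.5027 -0.2661  0.2088] yaw 13.02 tilt [ 0.0114 -0.0104] F [-0.6 -0.3 -3.4] w 0.273
grasp [ 0.5045 -0.2677  0.0539]
units [-0.006 -0.032  0.021]
t 22.9 pos [ 0.5027 -0.2661  0.2083] yaw 13.03 tilt [ 0.0116 -0.0107] F [ 0.3 -0.8 -2.7] w 0.268
grasp [ 0.5045 -0.2678  0.0534]
units [-0.006 -0.034  0.009]
```

```bash
python3 -m inch '[[-1,[0,-0.03,0.04],0],[-1,[0,0,0.05],0],[-1,[0,0,0.03],0]]' >/dev/null;  python3 go.py 0.504 -0.2665 0.053; python3 -m inch '[[-1,[0,0,0.04],0]]' >/dev/null;  python3 go.py 0.504 -0.2665 0.053
```

```text
t 23.2 pos [ 0.5027 -0.2656  0.2082] yaw 13.07 tilt [ 0.0132 -0.0136] F [-2.9  2.   6.8] w 0.27
grasp [ 0.5047 -0.2677  0.0532]
units [-0.01  -0.034  0.004]
t 23.3 pos [ 0.5026 -0.2656  0.2081] yaw 13.09 tilt [ 0.0134 -0.014 ] F [-4.9  2.4 16.1] w 0.271
grasp [ 0.5047 -0.2677  0.0531]
units [-0.01  -0.034  0.003]
```

It's seated on the pad with 16 N of contact force, at most 1.5 mm from centre. Releasing now.

```bash
python3 -m inch '[[-1,[0,0,0],0],[-0.3,[0,0,0],0],[-0.1,[0,0,0],0],[0.3,[0,0,0],0],[0.6,[0,0,0],0]]' 20 >/dev/null;  python3 go.py 0.504 -0.2665 0.053; python3 -m inch '[[0.7,[0,0,0],0],[0.7,[0,0,0],0],[0.7,[0,0,-0.1],0],[0.7,[0,0,-0.2],0],[0.7,[0,0,-0.3],0]]' >/dev/null;  python3 go.py 0.504 -0.2665 0.053
```

```text
t 23.8 pos [ 0.5031 -0.2657  0.2082] yaw 13.11 tilt [ 0.0151 -0.0153] F [0.5 0.5 0.6] w 0.772
grasp [ 0.5055 -0.268   0.0533]
units [-0.027 -0.046  0.006]
t 24.3 pos [ 0.5022 -0.265   0.2317] yaw 13.09 tilt [ 0.012  -0.0128] F [-0.3  0.7 -0.6] w 0.85
grasp [ 0.5041 -0.267   0.0768]
units [-0.005 -0.021  0.594]
```

```bash
python3 -m inch '[[0.7,[0,0,-0.5],0],[0.7,[0,0,-0.7],0],[0.7,[0,0,-0.8],0],[0.7,[0,0,-0.5],0],[0.7,[0,0,-0.2],0]]'; python3 -m inch '[[0.7,[-0.6,0.3,-0.2],0],[0.7,[-0.9,0.4,0],0],[0.7,[-0.9,0.4,0],0],[0.7,[-0.9,0.4,0],0],[0.7,[-0.9,0.4,0],0]]' >/dev/null; python3 -m inch '[[0.7,[-0.9,0.4,0],0],[0.7,[-0.9,0.4,0],0],[0.7,[-0.9,0.4,0],0],[0.7,[-0.4,0.2,0],0],[0.7,[0,0,0],0]]'
python3 - <<'E'
from h import *
from meas import run
for n in ["top","scene"]:
    d=env.camera(n);cv2.imwrite(f"pics/{n}9.png",d["image"]);p=pts(d);run(p,d["image"],tag=n)
E
```

```text
time: 24.8
tool_pos: [0.5006, -0.2632, 0.3493]
ee_rot: [[0.974, 0.226, 0.015], [0.227, -0.974, -0.015], [0.011, 0.018, -1.0]]
wrist_force: [-0.2, 0.4, 0.5]
grip_width: 0.848
time: 25.8
tool_pos: [0.237, -0.4633, 0.3606]
ee_rot: [[0.973, 0.23, 0.021], [0.231, -0.973, -0.021], [0.015, 0.025, -1.0]]
wrist_force: [0.7, -0.0, -0.2]
grip_width: 0.847
top handle top 191 medz 84.2 mean [ 501.7 -267.2   84. ] rect (array([ 502. , -267.8]), array([23.9, 25. ]), 13.4) circ (array([ 502.2, -267.6]), 16.0)
top handle 267 medz 83.4 mean [ 500.6 -264.6   75.9] rect (array([ 502. , -267.7]), array([23.9, 25.4]), 13.1) circ (array([ 502.2, -267.6]), 16.0)
top foot 762 medz 18.4 mean [ 500.  -263.8   18.3] rect (array([ 499.3, -266.7]), array([69.3, 74.4]), 66.5) circ (array([ 500. , -258.8]), 44.0)
top pad 1429 medz 5.9 mean [ 503.4 -261.4    5.9] rect (array([ 503.4, -260.7]), array([144.1, 145.7]), 34.0) circ (array([ 504.8, -259.8]), 74.7)
top plate 4518 [494.8 -16.5  55.2] rect (array([495.9, -16. ]), array([130.2, 130.2]), 8.1)
scene handle top 112 medz 82.5 mean [ 506.6 -268.6   81.8] rect (array([ 504.5, -268.7]), array([25.9, 24.4]), 13.9) circ (array([ 504.6, -268.1]), 16.0)
scene handle 256 medz 69.3 mean [ 510.5 -268.2   66.5] rect (array([ 505.4, -268.4]), array([27.6, 24.8]), 12.9) circ (array([ 505., -269.]), 16.8)
scene foot 428 medz 17.3 mean [ 510.9 -268.2   17.3] rect (array([ 504.9, -268.3]), array([69.2, 68.5]), 3.0) circ (array([ 503.9, -269.7]), 36.6)
scene pad 626 medz 5.5 mean [ 518.  -264.2    5.6] rect (array([ 509.7, -258.8]), array([122. , 121.9]), 11.8) circ (array([ 505.1, -259.8]), 72.1)
scene plate 2239 [504.4 -18.5  54.3] rect (array([497.1, -16.7]), array([135.5, 130.7]), 8.1)
```

View pics/top9.png

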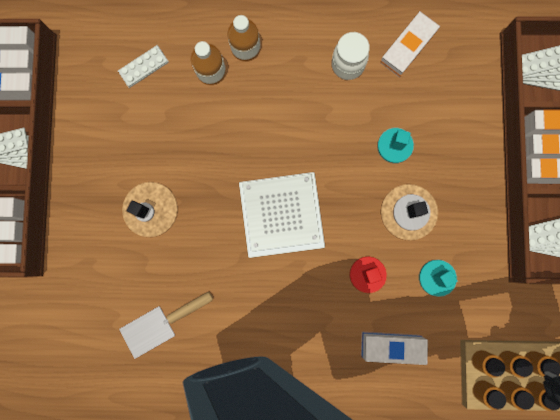

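View pics/scene9.png

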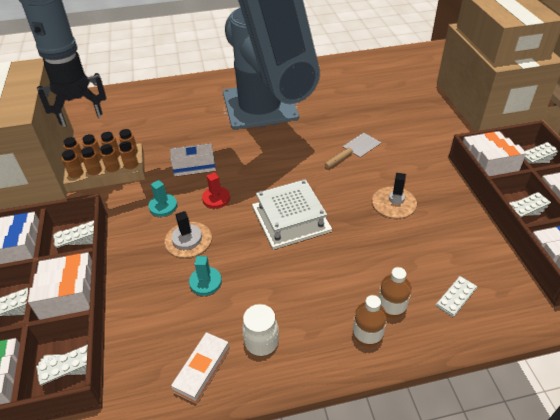

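The tamper stands upright near (411,211) in the top view, about 2 mm from the pad centre. The plate is back up and the narrow tamper at (149,209) hasn't moved. The gripper is well clear, so I'm handing in.

```bash
python3 -c "
from plant import env
print(env.hand_in(), env.get_obs()['time'])"
```

```text
the job is handed in; nothing more can be done
the job is handed in; nothing more can be done
```

The capsules are closed and the wide tamper is back on its cork pad. I handed the job in at about 26 s of the 54 s allowed; it reports no verdict.

**Press:** I pressed the plate to its stop, and the camera measured it at 30 mm. The foot was 1–2 mm from the plate's centre. I held it for about 1.3 s, reading 24–28 N.

**Return:** The tamper stands upright on its pad, about 2 mm from the centre in both cameras. The plate sprang back to 55 mm, the narrow tamper was not touched, and the gripper is clear.

**Checks that were off:**
- **Tilt:** The tool drifted about 1–1.5° during moves, so the foot was about 1.6° off level over the plate. By the end of the hold, the tool's tilt was back near its value at the grasp. I took the foot to be flat from that and did not photograph it again then.
- **Force:** The reading dipped to about 9.5 N early in the press, so I did a second, steadier hold. The highest reading was about 60 N at the wrist when the plate reached its stop, below the 120 N limit.
- **Cameras:** The two cameras disagreed by 2–3 mm in x, so I averaged them.

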